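Find the release notch of the scrap bin and pop its lid

ROBOT

A 7-joint arm with a two-finger parallel gripper is mounted at the origin on the work surface. World frame = base frame: x ahead of the robot, y to its left, z up, the work surface at z = 0. Lengths are in m, angles in rad, forces in N, time in s.
With the tool pointing down it reaches from about 0.35 to 0.9 m from the base axis. Payload 8.1 kg.
Tool frame: the origin (TCP) lies at the very end of the fingers, on their centre line; the grasp point (between the pads) lies 19 mm behind it; z points along the fingers, y is the direction in which the jaws open and shut (so a half turn about z gives the same grasp; the last joint's range is limited). The gripper opens to 85 mm and grips with 20 to 120 N. Pads are 22 mm wide; open, the fingers measure 114 mm over their backs; the gripper's body (76 mm by 85 mm) begins 54 mm behind the grasp point. The pads swing forward as they close: fully open they stand 13 mm farther back than shut.
Start: joints at [-1.303, 0.434, 0.025, 1.573, -0.012, 1.134, -0.075], TCP at [0.227, 0.583, 0.231] pointing down, gripper open.
Joint ranges: [-2.62, 2.62], [-0.44, 2.09], [-1.27, 1.32], [0.08, 2.57], [-1.32, 4.46], [0.12, 2], [-2.74, 2.74]. Speed limits (rad/s): [2.22, 2.22, 3.01, 3.01, 3.14, 3.14, 3.14].

INTERFACE

Orientations are given as a rotation vector (axis times angle).
In Python, from rig import * gives the robot as it stands.
- The arm moves only by the tool play_rows, never from a script. Its argument "commands" is text: rows parted by semicolons, each of 7 numbers parted by spaces: the shift along the tool's x, y, z each as a share of 50 cm, from -1 to 1, then the turn, a rotation vector about the tool's x, y, z each as a share of 45 degrees, from -1 to 1, then the closure, from 0 (fully open) to 1 (shut). In form: x y z ax ay az grip; .... A call has 1 to 8 rows; each row is the pose to reach, as a shift and turn from the pose commanded when the call began, along the tool's axes at that moment; what a row does not reach only later rows make up. A row lasts 1/10 s, in which the tool goes at most 50 mm and 8.59 degrees, less where a joint would pass 70% of its speed; a pose out of reach is approached as far as the arm can. A call with a number of a shift or a turn outside -1 to 1 is refused whole. A call with a gripper value outside its range is refused whole. The fingers move at their own pace and stop on an object; the grip force is fixed at half the most. Time passes only in rows, so rows that repeat a pose let the fingers close. It gives the time, the measured TCP pose, the force and the opening at its end, in the units of the state.
- state(): the state, without advancing time (a new reading comes with each control period).
- camera(name): name is "scene" or "side" or "wrist"; returns a dict with "frame" (480x640x3 uint8, red, green, blue), "depth" (480x640 float32, m along the optical axis (not along the pixel's ray), 0 where there is no reading), "camera_matrix" (3x3 intrinsics, pixels), "rvec" (rotation vector, rad) and "tvec" (3), from world to camera coordinates, as OpenCV has them. Camera axes: x right, y down, z forward; pixel columns grow to the right and rows downward; lengths in m; the calibration is good to about 2 mm. A picture is of the moment at which its call begins.
- sign_off(): hands the job in, once; it reports no verdict.
The state is a dict: "clock": time; "q": joint angles; "joint_velocities": joint speeds; "joint_efforts": joint torques, N m; "tcp_pos": TCP position; "ee_rot": TCP orientation; "contact_force": force on the tool from outside, world axes, zero at the start; "wrist_torque": the same for the moment, N m; "finger_gap": finger opening in m.
Only numpy, scipy, OpenCV 4.12 (cv2) and the standard library are available. Lean on these libraries where they do the work, as an engineer would, in place of code of your own. Each camera call takes 0.05 s, during which the arm holds its last target. There are 200 camera calls.

TASK

The scrap bin on the packing bench is shut, and its release is hidden in a notch somewhere along the robot-facing half of its black rim. Lay the fingertips on the top of the rim at the bin's left or right side, run them round the near half of the rim until they come to the notch, and press down the release inside it so that the lid springs fully open. Then let go of the release and move clear, leaving the bin standing where it is, not shoved, tipped or lifted, and the book, tape and cutter alone.

Things in the scene. Friction and masses are not known exactly. Their poses are not given: they have to be found in the camera images.
- bin: Round touch bin, loose on the bench (z=0), about 1.7 kg, 170 mm high, 176 mm across: blue steel bucket (radius 76 mm at the foot, 80 at the top), black plastic rim ring on top, round aluminium lid inside the ring. Origin: centre of the underside; x, y parallel to the world's at the start. The ring may sit turned on the bucket (stiffly), so this pose does not tell where the notch is.
- rim_center (a point): On the bin's axis, at the height of the flat top of the rim, 170 mm above the bench. Rim: radius 69 to 88 mm, 30 mm tall, level all round but for one notch, a gap about 46 mm long, open above and outwards; its middle is anywhere within 45 degrees either side of the rim's -x (robot-facing) point. Lid: radius 66 mm, its top about 2 mm below the rim's.
- rim_left (a point): Point on top of the rim at the bin's left side (+y), 80 mm from the axis; the rim is always whole there.
- rim_right (a point): Point on top of the rim at the bin's right side (-y), 80 mm from the axis; the rim is always whole there.
- catch (a joint): Release: near-black tab forming the notch's floor (42 mm long, out to 87 mm from the axis, 12 mm below the rim's top) with a raised bar along it to press on, 82 mm from the axis, its top 9 mm below the rim's. 0 at rest, 0.32 rad at its stop (bar 7 mm down); it frees the lid at about 0.2 rad (bar 4.5 mm down, 3 to 6 N) and springs back. Fingertips up to 36 mm along the rim, 24 mm across fit in.
- lid (a joint): Lid angle about its hinge opposite the notch: 0 shut, 1.25 rad fully open. Once freed a weak spring (about 1.5 N at the edge) raises it in about 1 to 2 s: the edge at the notch rises and swings back over the bin, up to 295 mm above the bench, and it stays open. A hand in its way only holds it up until it leaves.
- book: Red book lying flat, 145 x 105 x 26 mm, origin at the centre of its underside. To be left alone.
- tape: Roll of brown packing tape lying flat, 104 mm across, 48 mm high, origin at the centre of its underside. To be left alone.
- cutter: Yellow box cutter lying flat, about 150 x 26 x 16 mm, origin at the centre of the handle's underside. To be left alone.

How it is judged:
By the outcome, as a careful person would: the job done as asked, in the order asked, and still so for the second after the job is handed in, with the robot touching nothing.
It also fails if it takes over 51 s, if anything falls off the work surface, if the arm or the gripper's body presses on something with over 40 N, if the wrist force passes 120 N, or if a joint passes its speed limit or range.

## Working session

There is one attempt and no reset: what is moved stays moved. The work goes in short steps, Python scripts to look and compute and a tool call to move; the robot and the scene stay as the last step left them, time stands still between calls to the robot, and variables do not carry over. Pictures are saved under pics/ and viewed, about 8 in all and at most 12, crops included, and the job is handed in when it is done.

Besides the shell and the picture viewer there is one more tool, called by a JSON object that holds its "api" and its "payload", one argument or row to a line. play_rows: Moves the arm, as the interface text tells. Shift numbers are shares of 50 cm and turn numbers shares of 45 degrees, none past 1 either way. Its arguments: {"type":"object","properties":{"commands":{"type":"string"}},"required":["commands"]}

```bash
mkdir -p pics; ls
cat > h.py <<'E'
from rig import *
import numpy as np, cv2
R=lambda v: cv2.Rodrigues(np.array(v,float))[0]
def pts(c):
    K=c["camera_matrix"];d=c["depth"];v,u=np.mgrid[0:480,0:640]
    p=np.stack([(u-K[0,2])/K[0,0]*d,(v-K[1,2])/K[1,1]*d,d],-1)
    return (p-np.array(c["tvec"]).ravel())@R(c["rvec"])
def save(c,n,roi=None,s=1):
    f=c["frame"][:,:,::-1]
    if roi: f=f[roi[1]:roi[3],roi[0]:roi[2]]
    cv2.imwrite("pics/"+n,cv2.resize(f,None,fx=s,fy=s,interpolation=cv2.INTER_CUBIC))
E
python3 - <<'E'
from h import *
s=state();print({k:np.round(v,3) for k,v in s.items()}); print(R(s["ee_rot"]).round(3))
a=camera("scene");b=camera("side")
cv2.imwrite("pics/1.png",cv2.resize(np.vstack([a["frame"],b["frame"]])[:,:,::-1],(400,600)) if 0 else cv2.resize(np.hstack([a["frame"],b["frame"]])[:,:,::-1],(800,300)))
for c in(a,b):
    p=pts(c);print((-R(c["rvec"]).T@np.array(c["tvec"]).ravel()).round(3))
    m=(c["depth"]>0)&(abs(p[...,2]-.17)<.006)&(p[...,0]>.2)
    q=p[m];print(len(q),q.min(0),q.max(0))
E
```

```text
pics
{'clock': np.float64(0.0), 'q': array([-1.303,  0.435,  0.025,  1.574, -0.012,  1.134, -0.075]), 'joint_velocities': array([-0.001, -0.001,  0.002, -0.001,  0.002,  0.001, -0.002]), 'joint_efforts': array([ 0.0000e+00, -6.7049e+01,  1.0250e+00, -3.1620e+01,  1.6000e-02,
        1.3000e-02, -0.0000e+00]), 'tcp_pos': array([0.226, 0.582, 0.231]), 'ee_rot': array([-5.790e-01, -3.088e+00,  3.000e-03]), 'contact_force': array([-0.506, -0.461,  0.789]), 'wrist_torque': array([ 0.057, -0.007, -0.013]), 'finger_gap': np.float64(0.085)}
[[-0.932  0.362 -0.   ]
 [ 0.362  0.932 -0.002]
 [-0.    -0.002 -1.   ]]
[1.284 0.367 0.61 ]
6091 [ 0.20038673 -1.27198752  0.16401426] [0.64007833 0.07196476 0.17587523]
[ 0.584 -0.705  0.919]
6120 [ 0.20076274 -0.11221184  0.1640013 ] [1.28361897 1.22361369 0.17598538]
```

View pics/1.png

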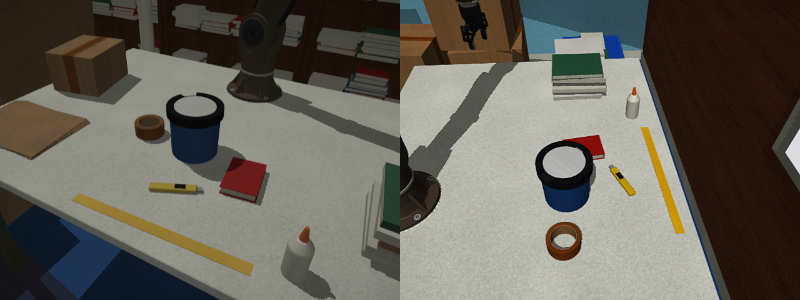

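Run:
```python
from h import *
from scipy.optimize import least_squares
for n in("scene","side"):
    c=camera(n);p=pts(c);f=c["frame"].astype(int)
    dark=f.max(-1)<75
    m=(c["depth"]>0)&(abs(p[...,2]-.17)<.005)&dark&(p[...,0]>.35)&(p[...,0]<.75)&(abs(p[...,1])<.3)
    q=p[m][:,:2]
    ct=np.median(q,0)
    for _ in range(5):
        r=least_squares(lambda t:np.clip(abs(np.hypot(*(q-t).T)-.0785)-.0095,0,None),ct,loss="soft_l1",f_scale=.003);ct=r.x
    d=q-ct;a=np.degrees(np.arctan2(d[:,1],-d[:,0]));rr=np.hypot(*d.T)
    print(n,len(q),ct.round(4),np.percentile(rr,[2,50,98]).round(4),p[m][:,2].mean())
    k=(rr>.066)&(rr<.092);print(np.histogram(a[k],np.arange(-180,181,10))[0])
    # notch floor
    m2=(c["depth"]>0)&(np.hypot(p[...,0]-ct[0],p[...,1]-ct[1])<.087)&(np.hypot(p[...,0]-ct[0],p[...,1]-ct[1])>.070)&(p[...,2]<.163)&(p[...,2]>.14)
    d=p[m2][:,:2]-ct;print(m2.sum(),np.histogram(np.degrees(np.arctan2(d[:,1],-d[:,0])),np.arange(-180,181,10))[0])
```

```text
scene 1466 [ 0.5519 -0.016 ] [0.0685 0.0798 0.0879] 0.1702330153317283
[58 54 55 45 41 41 30 35 38 43 36 34  5  0  0 17 33 35 31 37 42 35 38 33
 32 47 39 53 51 58 54 61 59 59 65 55]
655 [58 45 28 15  5  0  0  1  2  0  0  0  1  5  7  0  0  0  0  0  0  0  2  0
  0  0  7 24 30 49 59 63 62 74 60 58]
side 2005 [ 0.5516 -0.0196] [0.0684 0.079  0.0888] 0.1702443618999762
[50 54 60 70 70 72 75 81 79 76 81 71  2  0  0 58 57 54 53 60 52 58 59 55
 59 57 53 58 57 56 56 47 57 54 47 50]
401 [ 0  0  3  2  8 13 16 18 23 23 22 14 61 73 71 39  0  0  0  0  1  2  2  1
  0  0  1  0  2  0  0  0  2  3  1  0]
```

The first picture shows the bin mid-bench, with the tape on its -y side and the book and cutter on the far +x side. In the left view the notch is the gap at about (197,95). Depth puts it near -45°, on the right-hand near quarter. I'll go round from rim_right.

{"api": "play_rows", "payload": {
  "commands": "-0.07 -0.07 -0.05 0 0 0.1 1;-0.14 -0.13 -0.1 0 0 0.2 1;-0.21 -0.19 -0.14 0 0 0.3 1;-0.28 -0.26 -0.14 0 0 0.4 1;-0.35 -0.33 -0.14 0 0 0.5 1;-0.42 -0.39 -0.14 0 0 0.6 1;-0.48 -0.45 -0.14 0 0 0.7 1;-0.55 -0.52 -0.14 0 0 0.76 1"
}}

```text
clock: 1.0
tcp_pos: [0.3888, 0.239, 0.3014]
ee_rot: [-1.465, -2.779, -0.001]
contact_force: [1.3, 0.6, 0.5]
finger_gap: -0.0
```

```bash
cat >> h.py <<'E'
def goal(pos,yaw):
    """share numbers from the measured pose to pos with tool down, tool y at yaw (deg)"""
    s=state();M=R(s["ee_rot"]);y=np.radians(yaw)
    Y=np.array([np.cos(y),np.sin(y),0]);Z=np.array([0,0,-1.]);T=np.stack([np.cross(Y,Z),Y,Z],1)
    print("sh",((M.T@(np.array(pos)-s["tcp_pos"]))/.5).round(4),"turn",(cv2.Rodrigues(M.T@T)[0].ravel()/(np.pi/4)).round(3))
def st():
    s=state();M=R(s["ee_rot"]);print(round(s["clock"],2),s["tcp_pos"].round(4),"yaw",np.degrees(np.arctan2(M[1,1],M[0,1])).round(1),"F",s["contact_force"].round(2),"gap",round(float(s["finger_gap"]),4))
E
python3 -c "
from h import *
st();goal([.552,-.098,.30],0)"
```

```text
1.0 [0.3888 0.239  0.3014] yaw 34.4 F [1.34 0.57 0.45] gap -0.0
sh [-0.7405 -0.1116  0.0025] turn [ 0.    -0.001  0.765]
```

{"api": "play_rows", "payload": {
  "commands": "-0.1 -0.015 0 0 0 0.1 1;-0.2 -0.03 0 0 0 0.2 1;-0.3 -0.045 0 0 0 0.3 1;-0.4 -0.06 0 0 0 0.4 1;-0.5 -0.075 0 0 0 0.5 1;-0.6 -0.09 0 0 0 0.6 1;-0.68 -0.105 0 0 0 0.7 1;-0.74 -0.112 0 0 0 0.765 1"
}}

```text
clock: 1.8
tcp_pos: [0.5526, -0.0996, 0.3014]
ee_rot: [2.225, 2.217, -0.001]
contact_force: [0.8, -0.2, 0.4]
finger_gap: -0.0006
```

Run:
```python
from h import *
st();goal([.552,-.099,.19],0)
c=camera("wrist");save(c,"2.png")
p=pts(c);f=c["frame"].astype(int)
m=(c["depth"]>0)&(abs(p[...,2]-.17)<.004)&(f.max(-1)<75)&(np.hypot(p[...,0]-.552,p[...,1]+.018)<.105)
from scipy.optimize import least_squares
q=p[m][:,:2];ct=np.array([.552,-.018])
ct=least_squares(lambda t:np.clip(abs(np.hypot(*(q-t).T)-.0785)-.0095,0,None),ct,loss="soft_l1",f_scale=.003).x
for C in(ct,np.array([.5517,-.018])):
    d=q-C;a=np.degrees(np.arctan2(d[:,1],-d[:,0]));print(C.round(4),len(q),p[m][:,2].mean());print(np.histogram(a,np.arange(-100,20,4)))
```

```text
1.8 [ 0.5526 -0.0996  0.3014] yaw -0.2 F [ 0.82 -0.19  0.37] gap -0.0006
sh [ 0.0014 -0.0013  0.2228] turn [ 0.     0.001 -0.005]
[ 0.5528 -0.0211] 16571 0.17027695869874232
(array([197, 199, 194, 198, 196, 199, 201, 197, 202, 184,  42,   0,   0,
         0,   0,   0,   0,   0,   1, 210, 225, 229, 235, 237, 238, 245,
       246, 247, 251]), array([-100,  -96,  -92,  -88,  -84,  -80,  -76,  -72,  -68,  -64,  -60,
        -56,  -52,  -48,  -44,  -40,  -36,  -32,  -28,  -24,  -20,  -16,
        -12,   -8,   -4,    0,    4,    8,   12,   16]))
[ 0.5517 -0.018 ] 16571 0.17027695869874232
(array([205, 208, 207, 201, 207, 203, 209, 204, 211, 135,   0,   0,   0,
         0,   0,   0,   0,   0, 125, 224, 231, 226, 234, 238, 240, 240,
       243, 243, 246]), array([-100,  -96,  -92,  -88,  -84,  -80,  -76,  -72,  -68,  -64,  -60,
        -56,  -52,  -48,  -44,  -40,  -36,  -32,  -28,  -24,  -20,  -16,
        -12,   -8,   -4,    0,    4,    8,   12,   16]))
```

View pics/2.png

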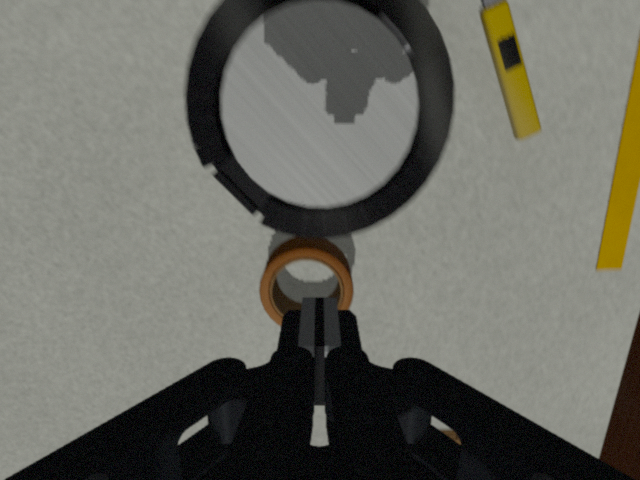

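The wrist view shows the ring centred near (320,95), with the notch at about (235,190) between edges at (205,160) and (262,215). That puts the notch middle near -42°. The fingers are over the right side, so I'll descend to it.

{"api": "play_rows", "payload": {
  "commands": "-0.003 -0.001 0.08 0 0 0 1;-0.003 -0.001 0.16 0 0 0 1;-0.003 -0.001 0.22 0 0 0 1;-0.003 -0.001 0.25 0 0 0 1;-0.003 -0.001 0.255 0 0 0 1;-0.003 -0.001 0.258 0 0 0 1;-0.003 -0.001 0.26 0 0 0 1;-0.003 -0.001 0.26 0 0 0 1"
}}

```text
clock: 2.65
tcp_pos: [0.5524, -0.0975, 0.1722]
ee_rot: [2.218, 2.223, 0.002]
contact_force: [0.3, -0.2, -0.2]
finger_gap: -0.0003
```

Run:
```python
from h import *
st();goal([.552,-.101,.17],0)
c=camera("side");save(c,"3.png",(200,180,400,360),3)
```

```text
2.65 [ 0.5524 -0.0975  0.1722] yaw 0.1 F [ 0.34 -0.17 -0.21] gap -0.0003
sh [-0.0069 -0.0008  0.0044] turn [ 0.002 -0.     0.003]
```

View pics/3.png

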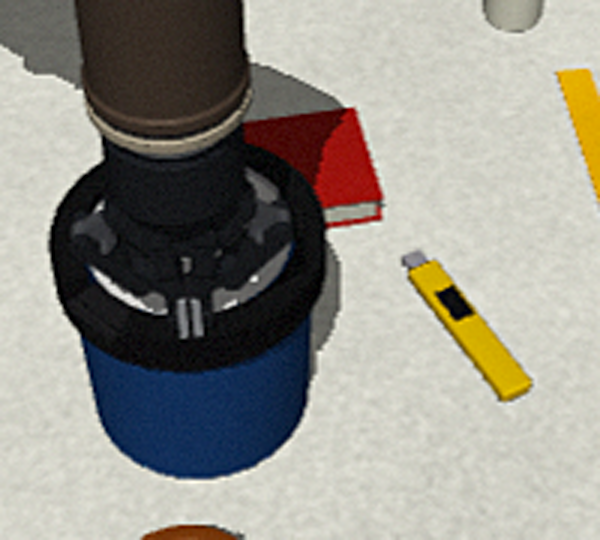

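The side view shows the fingertips at (188,335), just above the ring's right side, with nothing disturbed. Next, a gentle touch-down with a small outward correction.

{"api": "play_rows", "payload": {
  "commands": "-0.005 0 0 0 0 0 1;-0.006 0 0.001 0 0 0 1;-0.006 0 0.003 0 0 0 1;-0.006 0 0.005 0 0 0 1;-0.006 0 0.006 0 0 0 1;-0.006 0 0.006 0 0 0 1"
}}

```text
clock: 3.3
tcp_pos: [0.552, -0.1008, 0.17]
ee_rot: [2.219, 2.223, 0.002]
contact_force: [-6.4, 1.0, 19.0]
finger_gap: -0.0001
```

```bash
python3 -c "
from h import *
st();goal([.552,-.101,.17],0)"
```

```text
3.3 [ 0.552  -0.1008  0.17  ] yaw 0.1 F [-6.37  0.96 18.98] gap -0.0001
sh [-0.0003 -0.0001 -0.0001] turn [ 0.002 -0.001  0.002]
```

{"api": "play_rows", "payload": {
  "commands": "0 0 -0.0015 0 0 0 1;0 0 -0.0015 0 0 0 1"
}}

```text
clock: 3.5
tcp_pos: [0.552, -0.1008, 0.1701]
ee_rot: [2.219, 2.223, 0.001]
contact_force: [-4.0, 0.7, 10.9]
finger_gap: -0.0002
```

```bash
python3 -c "
from h import *
st();goal([.552,-.101,.17],0)"
```

```text
3.5 [ 0.552  -0.1008  0.1701] yaw 0.1 F [-3.98  0.68 10.87] gap -0.0002
sh [-0.0004  0.      0.0001] turn [ 0.001 -0.     0.002]
```

{"api": "play_rows", "payload": {
  "commands": "0 0 -0.0012 0 0 0 1;0 0 -0.0012 0 0 0 1"
}}

```text
clock: 3.7
tcp_pos: [0.552, -0.1007, 0.1701]
ee_rot: [2.219, 2.223, 0.001]
contact_force: [-2.1, 0.0, 7.1]
finger_gap: -0.0001
```

```bash
cat >> h.py <<'E'
def arc(a0,a1,n,C=(.552,-.020),r=.081):
    s=state();M=R(s["ee_rot"])
    f=lambda a:np.array([C[0]-r*np.cos(a),C[1]+r*np.sin(a)])
    for a in np.radians(np.linspace(a0,a1,n+1))[1:]:
        d=np.r_[f(a)-s["tcp_pos"][:2],0]; yaw=np.arctan2(M[1,1],M[0,1])
        print((M.T@d/.5).round(4)[:2],round((np.degrees(a)+90+np.degrees(yaw))/45,3))
E
python3 -c "
from h import *
st();arc(-90,-66,8)"
```

```text
3.7 [ 0.552  -0.1007  0.1701] yaw 0.1 F [-2.15  0.    7.06] gap -0.0001
[-0.0003 -0.0084] 0.069
[ 0.0004 -0.0169] 0.136
[ 0.0015 -0.0253] 0.203
[ 0.0031 -0.0336] 0.269
[ 0.0051 -0.0418] 0.336
[ 0.0075 -0.05  ] 0.403
[ 0.0103 -0.058 ] 0.469
[ 0.0136 -0.0658] 0.536
```

{"api": "play_rows", "payload": {
  "commands": "0 -0.008 -0.0006 0 0 0.067 1;0.0005 -0.017 -0.0006 0 0 0.134 1;0.0015 -0.025 -0.0006 0 0 0.2 1;0.003 -0.0335 -0.0006 0 0 0.267 1"
}}

```text
clock: 4.1
tcp_pos: [0.5356, -0.0991, 0.1702]
ee_rot: [2.441, 1.976, 0.001]
contact_force: [1.0, -0.0, 2.2]
finger_gap: 0.0002
```

```bash
python3 -c "
from h import *
st();arc(-78,-57,7)"
```

```text
4.1 [ 0.5356 -0.0991  0.1702] yaw -12.0 F [ 0.95 -0.03  2.17] gap 0.0002
[-0.0003 -0.0093] 0.066
[ 0.0004 -0.0178] 0.133
[ 0.0015 -0.0262] 0.2
[ 0.003  -0.0345] 0.266
[ 0.005  -0.0428] 0.333
[ 0.0074 -0.0509] 0.4
[ 0.0103 -0.0589] 0.466
```

{"api": "play_rows", "payload": {
  "commands": "0 -0.009 0.0004 0 0 0.067 1;0.0005 -0.0175 0.0004 0 0 0.133 1;0.0015 -0.026 0.0004 0 0 0.2 1;0.003 -0.0345 0.0004 0 0 0.267 1;0.005 -0.0425 0.0004 0 0 0.333 1;0.0075 -0.051 0.0004 0 0 0.4 1"
}}

```text
clock: 4.7
tcp_pos: [0.5117, -0.0903, 0.1701]
ee_rot: [2.72, 1.57, 0.002]
contact_force: [1.3, -2.2, 2.7]
finger_gap: -0.0003
```

Run:
```python
from h import *
st();arc(-60,-42,6)
c=camera("side")
p=pts(c);f=c["frame"].astype(int);save(c,"4.png",(200,180,360,300),4)
c=camera("wrist");save(c,"5.png")
```

```text
4.7 [ 0.5117 -0.0903  0.1701] yaw -30.0 F [ 1.25 -2.17  2.74] gap -0.0003
[ 0.0004 -0.009 ] 0.066
[ 0.0011 -0.0174] 0.133
[ 0.0022 -0.0258] 0.2
[ 0.0037 -0.0342] 0.266
[ 0.0057 -0.0424] 0.333
[ 0.0081 -0.0506] 0.4
```

View pics/4.png

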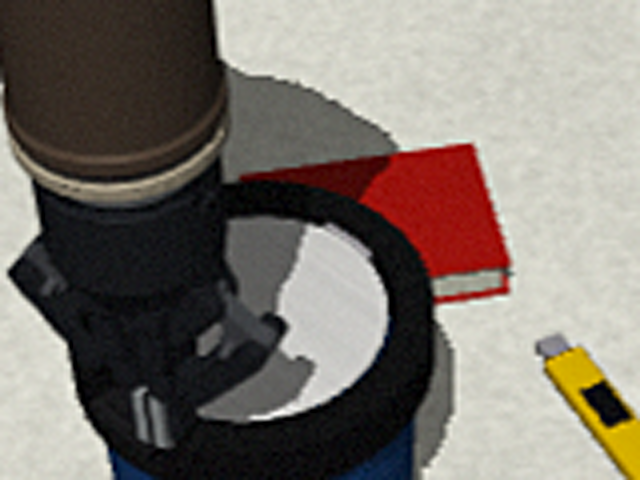

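View pics/5.png

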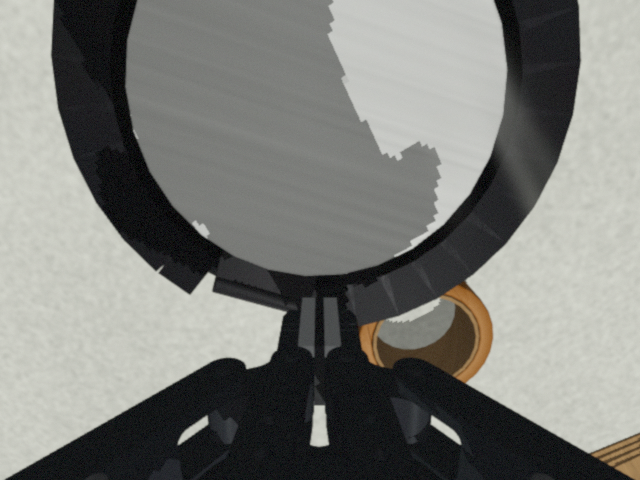

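The side view shows the tips on the ring at (155,430). The wrist view shows the tips at the notch's near edge (350,300), with the far edge at (200,285) and the bar between them. I'll measure the edges from depth.

Run:
```python
from h import *
from scipy.optimize import least_squares
c=camera("wrist");p=pts(c)
C0=np.array([.552,-.02]);rr=np.hypot(p[...,0]-C0[0],p[...,1]-C0[1])
u=np.arange(640)[None,:]+0*rr;v=np.arange(480)[:,None]+0*rr
m=(c["depth"]>0)&(abs(p[...,2]-.17)<.003)&(rr<.1)&~((abs(u-320)<45)&(v>285))
f=c["frame"].astype(int).max(-1)
q=p[m&(f<85)][:,:2]
ct=least_squares(lambda t:np.clip(abs(np.hypot(*(q-t).T)-.0785)-.0095,0,None),C0,loss="soft_l1",f_scale=.003).x
print(ct.round(4))
for C in(ct,C0):
  d=q-C;a=np.degrees(np.arctan2(d[:,1],-d[:,0]));k=np.hypot(*d.T)>.075
  print(np.histogram(a[k],np.arange(-76,-10,2)))
# lower floor / bar
m=(c["depth"]>0)&(p[...,2]<.164)&(p[...,2]>.154)&(rr<.09)&(rr>.07)
d=p[m][:,:2]-C0;a=np.degrees(np.arctan2(d[:,1],-d[:,0]));print(np.histogram(a,np.arange(-76,-10,2))[0])
b=p[m&(p[...,2]>.1595)];print("bar",len(b),np.hypot(*(b[:,:2]-C0).T).mean(),b[:,2].mean(),b[:,:2].mean(0))
```

```text
[ 0.5531 -0.0171]
(array([210,  65,   0,   0,   0,   0,   0,   0,   0,   0,   0,   0,   0,
         0,   0,   0,   0,   0,   0,   0,   0,   0,   0,   0,   3, 179,
       226, 230, 231, 237, 218, 246]), array([-76, -74, -72, -70, -68, -66, -64, -62, -60, -58, -56, -54, -52,
       -50, -48, -46, -44, -42, -40, -38, -36, -34, -32, -30, -28, -26,
       -24, -22, -20, -18, -16, -14, -12]))
(array([159,  51,   0,   0,   0,   0,   0,   0,   0,   0,   0,   0,   0,
         0,   0,   0,   0,   0,   0,   0,   0,   0,   0,   0,   0,   5,
       183, 192, 193, 199, 200, 185]), array([-76, -74, -72, -70, -68, -66, -64, -62, -60, -58, -56, -54, -52,
       -50, -48, -46, -44, -42, -40, -38, -36, -34, -32, -30, -28, -26,
       -24, -22, -20, -18, -16, -14, -12]))
[  0   0   0   0   0   0   0   0  24  95 130 183 194 200 195 195 200 196
 203 208 213 217 238 241 140  19   0   0   0   0   0   0]
bar 1483 0.07720390580601894 0.16112834173624915 [ 0.49785444 -0.04533789]
```

{"api": "play_rows", "payload": {
  "commands": "0.0005 -0.0085 0 0 0 0.067 1;0.001 -0.017 0 0 0 0.133 1;0.002 -0.0255 0 0 0 0.2 1;0.004 -0.034 0 0 0 0.267 1;0.0055 -0.0425 0.0005 0 0 0.333 1;0.008 -0.051 0.001 0 0 0.407 1;0.008 -0.051 0.001 0 0 0.407 1"
}}

```text
clock: 5.55
tcp_pos: [0.4901, -0.0734, 0.1688]
ee_rot: [-2.934, -1.122, 0.002]
contact_force: [-0.7, -0.2, -0.1]
finger_gap: -0.0002
```

```bash
python3 -c "
from h import *
st()
a=np.radians(-41.7);goal([.552-.082*np.cos(a),-.02+.082*np.sin(a),.165],-48.3)
c=camera('wrist');save(c,'6.png',(120,200,440,400),2)"
```

```text
5.55 [ 0.4901 -0.0734  0.1688] yaw -48.1 F [-0.68 -0.21 -0.12] gap -0.0002
sh [-0.0006  0.0027  0.0076] turn [-0.002  0.001  0.003]
```

View pics/6.png

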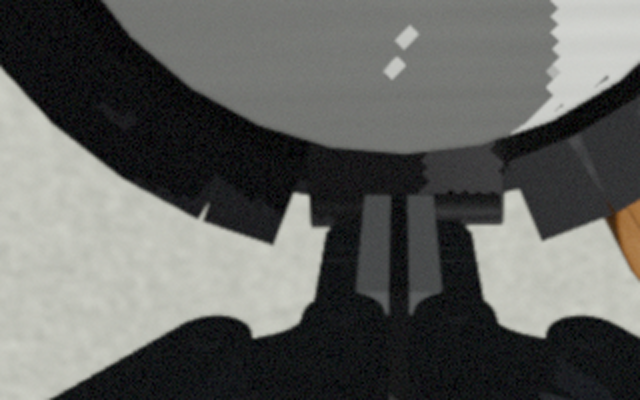

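The wrist close-up shows the fingers at x≈398 between notch edges at about 295 and 510, so they are centred. The force fell to zero and the tips dipped below the rim top. Now I'll press straight down.

{"api": "play_rows", "payload": {
  "commands": "0 0 0.006 0 0 0 1;0 0 0.012 0 0 0 1;0 0 0.016 0 0 0 1;0 0 0.02 0 0 0 1;0 0 0.024 0 0 0 1;0 0 0.026 0 0 0 1;0 0 0.027 0 0 0 1"
}}

```text
clock: 6.3
tcp_pos: [0.4907, -0.0741, 0.1557]
ee_rot: [2.935, 1.12, -0.0]
contact_force: [-0.9, -2.2, 2.6]
finger_gap: 0.0002
```

```bash
python3 -c "
from h import *
st()
c=camera('side');save(c,'7.png',(180,150,380,300),4)"
```

```text
6.3 [ 0.4907 -0.0741  0.1557] yaw -48.2 F [-0.94 -2.18  2.61] gap 0.0002
```

View pics/7.png

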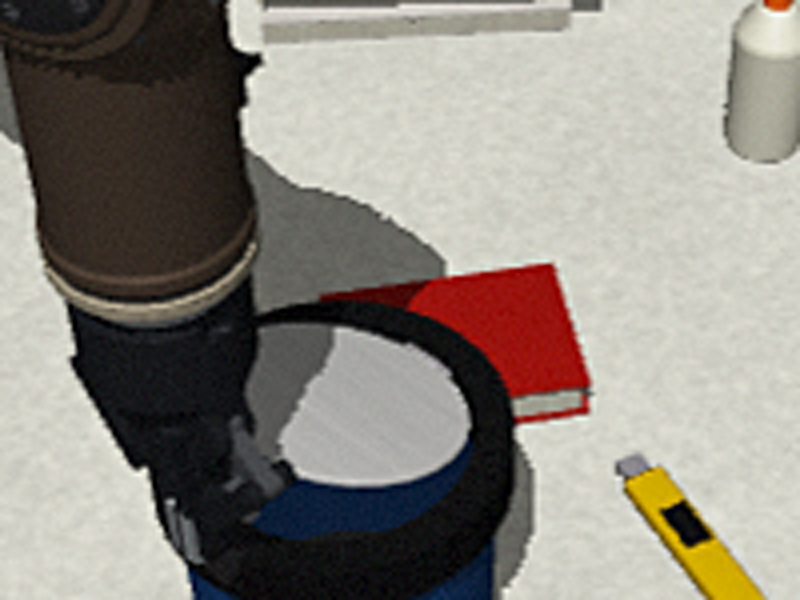

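The side view shows the lid lifting, with the bucket's interior visible under its near edge at (360,500). I'll release by rising out of the notch, then move away outward.

{"api": "play_rows", "payload": {
  "commands": "0 0 -0.015 0 0 0 1;0 0 -0.035 0 0 0 1;-0.03 0 -0.045 0 0 0 1;-0.08 0 -0.055 0 0 0 1;-0.14 0 -0.07 0 0 0 1;-0.2 0 -0.1 0 0 0 1;-0.26 0 -0.15 0 0 0 1;-0.3 0 -0.2 0 0 0 1"
}}

```text
clock: 7.15
tcp_pos: [0.376, -0.176, 0.2562]
ee_rot: [-2.935, -1.116, 0.001]
contact_force: [-0.6, 1.5, 0.9]
finger_gap: 0.0001
```

{"api": "play_rows", "payload": {
  "commands": "0 0 0 0 0 0 1;0 0 0 0 0 0 1;0 0 0 0 0 0 1;0 0 0 0 0 0 1;0 0 0 0 0 0 1;0 0 0 0 0 0 1;0 0 0 0 0 0 1;0 0 0 0 0 0 1"
}}

```text
clock: 7.95
tcp_pos: [0.3789, -0.1739, 0.2556]
ee_rot: [2.935, 1.12, -0.001]
contact_force: [0.2, -0.4, 0.3]
finger_gap: -0.0
```

{"api": "play_rows", "payload": {
  "commands": "0 0 0 0 0 0 1;0 0 0 0 0 0 1;0 0 0 0 0 0 1;0 0 0 0 0 0 1;0 0 0 0 0 0 1;0 0 0 0 0 0 1;0 0 0 0 0 0 1;0 0 0 0 0 0 1"
}}

```text
clock: 8.75
tcp_pos: [0.3789, -0.1739, 0.2557]
ee_rot: [-2.935, -1.121, 0.0]
contact_force: [-0.4, 0.2, 0.0]
finger_gap: -0.0002
```

Run:
```python
from h import *
from scipy.optimize import least_squares
st();a=camera("scene");b=camera("side")
cv2.imwrite("pics/8.png",cv2.resize(np.hstack([a["frame"],b["frame"]])[:,:,::-1],(800,300)))
for c in(a,b):
    p=pts(c);rr=np.hypot(p[...,0]-.552,p[...,1]+.019)
    m=(c["depth"]>0)&(abs(p[...,2]-.17)<.005)&(c["frame"].max(-1)<75)&(rr<.11);q=p[m][:,:2]
    ct=least_squares(lambda t:np.clip(abs(np.hypot(*(q-t).T)-.0785)-.0095,0,None),[.552,-.019],loss="soft_l1",f_scale=.003).x
    k=(c["depth"]>0)&(rr<.12)&(p[...,2]>.18);print(ct.round(4),"rimz",p[m][:,2].mean().round(4),"lid top z",p[k][:,2].max().round(3), p[k][:,:2].mean(0).round(3))
```

```text
8.75 [ 0.3789 -0.1739  0.2557] yaw -48.2 F [-0.41  0.23  0.02] gap -0.0002
[ 0.5513 -0.0163] rimz 0.1702 lid top z 0.295 [0.586 0.015]
[ 0.5515 -0.0201] rimz 0.1702 lid top z 0.295 [0.586 0.007]
```

View pics/8.png

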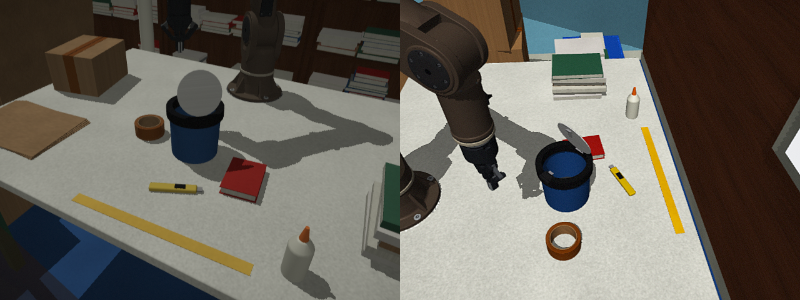

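The last picture shows the lid fully open, with its top edge at z = 0.295 m. The bin, tape, book and cutter are where they were, and the arm is clear.

```bash
python3 -c "
from rig import *
print(sign_off())"
```

```text
the job is handed in; nothing more can be done
None
```

The lid is fully open and the job is handed in at about 9 s. I laid the closed fingertips on the rim's right side and ran them round to the notch, about 42° toward the right from the robot-facing point. There I pressed the release down, rose out of the notch and backed clear.

**Last checks:**
- **Lid:** its top edge reads 0.295 m in both views, which is fully open.
- **Bin:** each view puts its centre within 1 mm of where that view had it at the start, and the rim is level at 0.170 m. The two views disagree with each other by about 4 mm in y, as they did at the start.
- **Other items:** the book, tape and cutter look unmoved by eye; I did not measure them.
- **Arm:** it is clear, and the force reading is about zero.

The first touch on the rim was firmer than I meant, about 19 N down. I eased it to 2–3 N before most of the run.

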